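Unstack the reference jars into their nests

TASK

The packing line's four reference jars have been left stacked on one another. Take the stack apart and stand each jar upright and flat inside the nest of its own shape and size: large round, small round, square and six-sided. They are glass: set them down gently, and do not drop or tip any of them over.

Things in the scene. Friction and masses are not known exactly. Their poses are not given: they have to be found in the camera images.
- jar_large: The large round jar, at the bottom of the stack: body 66 mm in diameter and 43 mm high, lid 62 mm in diameter and 12 mm high, 55 mm tall in all, about 260 g. Stands on the table, the other jars loose on top. Brown filling, dark closed lid. Origin: centre of its underside, z up. 
- jar_square: The square jar, second from the bottom, resting on the large jar's lid: square body 46 x 46 mm with slightly rounded corners and 38 mm high, round lid 44 mm in diameter and 12 mm high, 50 mm tall in all, about 150 g. Brown filling, dark closed lid. Origin: centre of its underside, z up. Its x and y axes are normal to its flat sides.
- jar_small: The small round jar, third from the bottom, resting on the square jar's lid: body 40 mm in diameter and 36 mm high, lid 38 mm in diameter and 12 mm high, 48 mm tall in all, about 90 g. Brown filling, dark closed lid. Origin: centre of its underside, z up. 
- jar_hex: The six-sided jar, at the top of the stack, resting on the small round jar's lid: hexagonal body 28 mm across the flats (32 mm across corners) and 34 mm high, round lid 27 mm in diameter and 11 mm high, 45 mm tall in all, about 50 g. Brown filling, dark closed lid. Origin: centre of its underside, z up. Its x axis is normal to one pair of flats, the other pairs are at 60 and 120 degrees.
- nest_large: Large round nest: plate 98 mm in diameter, opening within the rim 80 mm in diameter. White plastic, grey floor, fixed. Plate 4 mm thick; rim 5 mm thick, top 10 mm above the table: keep fingertips over 6 mm above the jar's underside. Origin: centre of the plate's underside; the jar ends 4 mm above it. 
- nest_square: Square nest: plate 78 x 78 mm, opening within the rim 60 x 60 mm. The jar fits only with its sides within about 20 degrees of the rim's. White plastic, grey floor, fixed. Plate 4 mm thick; rim 5 mm thick, top 10 mm above the table: keep fingertips over 6 mm above the jar's underside. Origin: centre of the plate's underside; the jar ends 4 mm above it. x and y are normal to the rim's sides.
- nest_small: Small round nest: plate 72 mm in diameter, opening within the rim 54 mm in diameter. White plastic, grey floor, fixed. Plate 4 mm thick; rim 5 mm thick, top 10 mm above the table: keep fingertips over 6 mm above the jar's underside. Origin: centre of the plate's underside; the jar ends 4 mm above it. 
- nest_hex: Six-sided nest, the smallest: plate 60 mm across the flats, opening within the rim 42 mm across the flats; the six-sided jar fits at any turn. White plastic, grey floor, fixed. Plate 4 mm thick; rim 5 mm thick, top 10 mm above the table: keep fingertips over 6 mm above the jar's underside. Origin: centre of the plate's underside; the jar ends 4 mm above it. 
Mind the look-alikes: they are no part of the job. What is shaped like the jar_large but turquoise or yellow is not meant.

How it is judged:
By the outcome, as a careful person would: the job done as asked, in the order asked, and still so for the second after the job is handed in, with the robot touching nothing.
It also fails if it takes over 128 s, if anything falls off the work surface, if the arm or the gripper's body presses on something with over 40 N, if the wrist force passes 120 N, or if a joint passes its speed limit or range.

ROBOT

A 7-joint arm with a two-finger parallel gripper is mounted at the origin on the work surface. World frame = base frame: x ahead of the robot, y to its left, z up, the work surface at z = 0. Lengths are in m, angles in degrees, forces in N, time in s.
With the tool pointing down it reaches from about 0.425 to 0.875 m from the base axis. Payload 4.7 kg.
Tool frame: the origin (TCP) lies between the finger pads; the fingertips stand 8 mm ahead of it and the grasp point (between the pads) lies 11 mm behind it (env.tip_extent is the distance from the TCP to the fingertips, in m); z points along the fingers, y is the line along which they close (so a half turn about z gives the same grasp; the last joint's range is limited). The gripper opens to 87 mm and grips with 3 to 60 N. Pads are 19 mm wide; open, the fingers measure 117 mm over their backs; the gripper's body (75 mm by 190 mm) begins 51 mm behind the grasp point.
Start: joints at [69.677, 18.392, -4.016, 83.108, 1.295, 78.541, -3.26], TCP at [0.234, -0.606, 0.231] pointing down, gripper open.
Joint ranges: [-163.93, 163.93], [-17.29, 119.83], [-79.2, 71.16], [3.27, 140.29], [-89.18, 269.18], [5.43, 117.66], [-154.24, 154.24]. Speed limits (degrees/s): [147.25, 147.25, 180, 180, 180, 180, 180].

INTERFACE

Orientations are given as [roll, pitch, yaw] about the fixed x, y, z axes, in that order (R = Rz(yaw) Ry(pitch) Rx(roll)).
In Python, from cell import sensors, vision, workorder, env gives the robot as it stands.
- The arm moves only by the tool drive_tool, never from a script. Its argument "moves" is a list of rows, each an object of numbers: "x", "y", "z": the shift along the tool's x, y, z in mm; "rx", "ry", "rz": the turn, a rotation vector about the tool's x, y, z in rad; "fingers": the closure, from -1 (fully open) to 1 (shut). In form: [{"x": .., "y": .., "z": .., "rx": .., "ry": .., "rz": .., "fingers": ..}, ...]. A call has 1 to 20 rows; each row is the pose to reach, as a shift and turn from the pose commanded when the call began, along the tool's axes at that moment; what a row does not reach only later rows make up. A row lasts 1/8 s, in which the tool goes at most 62.5 mm and 10.7 degrees, less where a joint would pass 70% of its speed; a pose out of reach is approached as far as the arm can. A call with a gripper value outside its range is refused whole. The fingers move at their own pace and stop on an object; "force" is the grip in N (left out, the last holds). Time passes only in rows, so rows that repeat a pose let the fingers close. It gives the time, the measured TCP pose, the force, the opening and the grip force at its end, in the units of the state.
- sensors.get_obs(): the state, without advancing time (a new reading comes with each control period).
- vision.read_camera(name): name is "scene" or "side" or "wrist"; returns a dict with "image" (480x640x3 uint8, red, green, blue), "fx", "fy", "cx", "cy" (pixels), "R" (3x3) and "t" (3): a world point X has camera coordinates R X + t. Camera axes: x right, y down, z forward; pixel columns grow to the right and rows downward; lengths in m; the calibration is good to about 2 mm. A picture is of the moment at which its call begins. There is no depth.
- workorder.sign_off(): hands the job in; it is judged then, once.
The state is a dict: "time_s": time; "qpos": joint angles; "joint_velocities": joint speeds; "effort": joint torques, N m; "tool_pos": TCP position; "tool_rot": TCP orientation; "force": force on the tool from outside, world axes, zero at the start; "wrist_torque": the same for the moment, N m; "grip_width": finger opening in m; "grasp_force": force on a finger pad.
Only numpy, scipy, OpenCV 4.12 (cv2) and the standard library are available. Lean on these libraries where they do the work, as an engineer would, in place of code of your own. Each camera call takes 0.05 s, during which the arm holds its last target. There are 200 camera calls.

## Working session

There is one attempt and no reset: what is moved stays moved. The work goes in short steps, Python scripts to look and compute and a tool call to move; the robot and the scene stay as the last step left them, time stands still between calls to the robot, and variables do not carry over. Pictures are saved under pics/ and viewed, at most 14 in all, crops included, and the job is handed in when it is done.

Besides the shell and the picture viewer there is one more tool, called after ">>>" in YAML: its name, and indented under it one key for each argument. drive_tool: Moves the arm, as the interface text tells. Its arguments: {"type":"object","properties":{"moves":{"type":"array"},"force":{"type":"number"}},"required":["moves"]}

```bash
mkdir -p pics; ls; python3 - <<'E'
from cell import sensors, vision, workorder, env
import cv2
for n in("scene","side"):
    c=vision.read_camera(n); cv2.imwrite(f"pics/{n}0.png",c["image"][:,:,::-1])
    print(n,c["fx"],c["cx"],c["cy"],(-c["R"].T@c["t"]).round(3),c["R"].round(2).tolist())
o=sensors.get_obs();print({k:o[k] for k in("time_s","tool_pos","tool_rot","grip_width","force")},env.tip_extent)
E
```

```text
pics
scene 612.1611780615295 312.03346592936157 225.77152642059295 [ 1.508 -0.048  0.699] [[0.08, 1.0, -0.01], [0.52, -0.05, -0.85], [-0.85, 0.06, -0.53]]
side 460.6728142226432 315.50137520211337 242.05513972343022 [0.118 0.581 0.83 ] [[-0.79, -0.61, 0.01], [-0.43, 0.54, -0.73], [0.44, -0.58, -0.69]]
{'time_s': 0.1, 'tool_pos': array([ 0.23407318, -0.60585961,  0.22956851]), 'tool_rot': array([-1.79900471e+02,  6.76973356e-03,  2.11307193e+01]), 'grip_width': 0.0870831780251513, 'force': array([ 0.57618012, -0.55512721,  0.19058846])} 0.008
```

View pics/scene0.png

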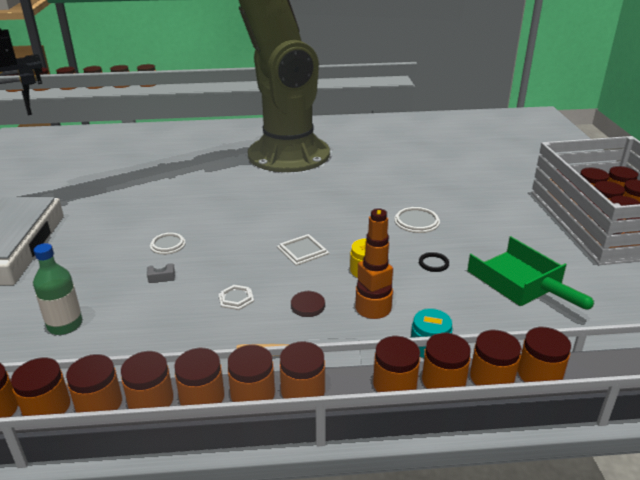

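View pics/side0.png

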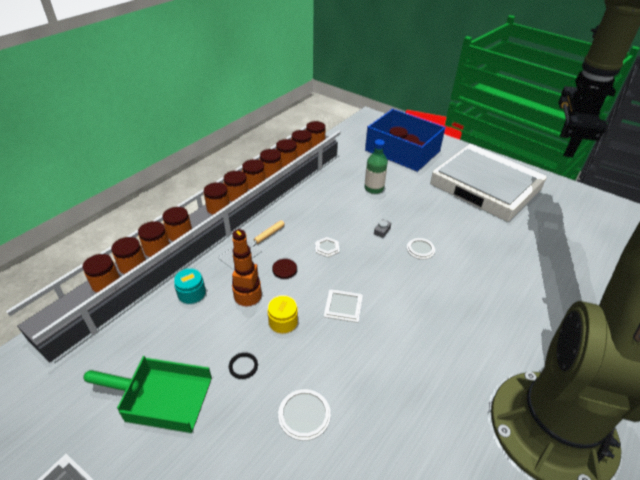

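The scene view shows the stack at (376,265) and the nests: large (417,219), square (302,249), small (168,243) and hex (236,297).

Possible mix-ups:
- yellow jar (362,258), right beside the stack
- turquoise jar (432,330)
- brown jars on the conveyor (y≈375) and in the crate (610,185)
- loose dark lid (308,303) and black ring (434,262)

I choose the free-standing brown stack at (376,265) and check it in a close crop.

```bash
cat > h.py <<'E'
import numpy as np, cv2
from cell import sensors, vision, workorder, env
def ray(c,u,v):
    d=c["R"].T@np.array([(u-c["cx"])/c["fx"],(v-c["cy"])/c["fy"],1.]); return -c["R"].T@c["t"], d/np.linalg.norm(d)
def plane(c,u,v,z):
    o,d=ray(c,u,v); return o+d*(z-o[2])/d[2]
def tri(obs):
    A=np.zeros((3,3));b=np.zeros(3);rs=[ray(*x) for x in obs]
    for o,d in rs: P=np.eye(3)-np.outer(d,d);A+=P;b+=P@o
    X=np.linalg.solve(A,b); return X,max(np.linalg.norm(np.cross(X-o,d)) for o,d in rs)
def proj(c,X):
    p=c["R"]@np.asarray(X)+c["t"]; return np.array([c["fx"]*p[0]/p[2]+c["cx"],c["fy"]*p[1]/p[2]+c["cy"]])
E
python3 - <<'E'
from h import *
cs={n:vision.read_camera(n) for n in("scene","side")}
seeds={"large":((417,219),(304,413)),"square":((302,249),(344,305)),"small":((168,243),(421,248)),"hex":((236,297),(327,247))}
for k,s in seeds.items():
    ob=[]
    for (n,c),(u,v) in zip(cs.items(),s):
        hsv=cv2.cvtColor(c["image"],cv2.COLOR_RGB2HSV)
        w=34
        m=((hsv[...,2]>205)&(hsv[...,1]<40)).astype(np.uint8); r=np.zeros_like(m); r[v-w:v+w,u-w:u+w]=m[v-w:v+w,u-w:u+w]
        ct=[x for x in cv2.findContours(r,cv2.RETR_EXTERNAL,cv2.CHAIN_APPROX_NONE)[0] if len(x)>12]
        if not ct: print(k,n,"none");continue
        P=np.vstack(ct)[:,0]; h=cv2.convexHull(P)
        G=np.array([plane(c,*p,.008)[:2] for p in h[:,0].astype(float)],np.float32)
        (cx,cy),(a,b),ang=cv2.minAreaRect(G)
        (ex,ey),er=cv2.minEnclosingCircle(G)
        q=proj(c,[cx,cy,.008]); ob.append((c,*q))
        print(k,n,"px",q.round(1),"rect",np.round([cx,cy,a,b,ang],4),"circ",np.round([ex,ey,2*er],4))
    if len(ob)==2: X,e=tri(ob); print("  tri",X.round(4),"gap",round(e,4))
a=cs["scene"]["image"][200:325,335:460]; b=cs["side"]["image"][222:312,205:305]
cv2.imwrite("pics/stack.png",np.hstack([cv2.resize(x,(400,500),interpolation=cv2.INTER_CUBIC) if 0 else cv2.resize(x,None,fx=500/x.shape[0]*.8,fy=500/x.shape[0]*.8,interpolation=cv2.INTER_CUBIC)[:400,:390] for x in(a,b)])[:,:,::-1])
E
```

```text
large scene px [416.7 216.7] rect [ 0.375   0.2649  0.0876  0.0875 11.3779] circ [0.3787 0.2656 0.0959]
large side px [303.3 410.7] rect [ 0.38    0.2618  0.132   0.1317 38.2785] circ [0.3808 0.2548 0.173 ]
  tri [0.3792 0.2633 0.0108] gap 0.0004
square scene px [302.5 246.2] rect [4.67700e-01 7.50000e-03 6.76000e-02 6.84000e-02 2.66902e+01] circ [0.4689 0.0064 0.0916]
square side px [345.7 302.2] rect [ 4.67900e-01 -1.40000e-03  1.63400e-01  1.96200e-01  3.83247e+01] circ [ 0.4685 -0.0008  0.2544]
  tri [0.4674 0.0044 0.0103] gap 0.0036
small scene px [166.3 241.4] rect [ 0.4227 -0.2729  0.0534  0.0677 18.8401] circ [ 0.423  -0.2737  0.0703]
small side px [419.9 245. ] rect [ 0.4263 -0.2779  0.1736  0.2903 25.4386] circ [ 0.4276 -0.2773  0.3217]
  tri [ 0.4253 -0.2733  0.0107] gap 0.0013
hex scene px [235.  293.9] rect [ 0.613  -0.1257  0.0553  0.0581 11.6321] circ [ 0.6176 -0.123   0.0654]
hex side px [328.4 243.9] rect [ 0.6148 -0.1324  0.1854  0.2517 38.527 ] circ [ 0.6133 -0.1336  0.3105]
  tri [ 0.6135 -0.1275  0.0102] gap 0.0024
```

View pics/stack.png

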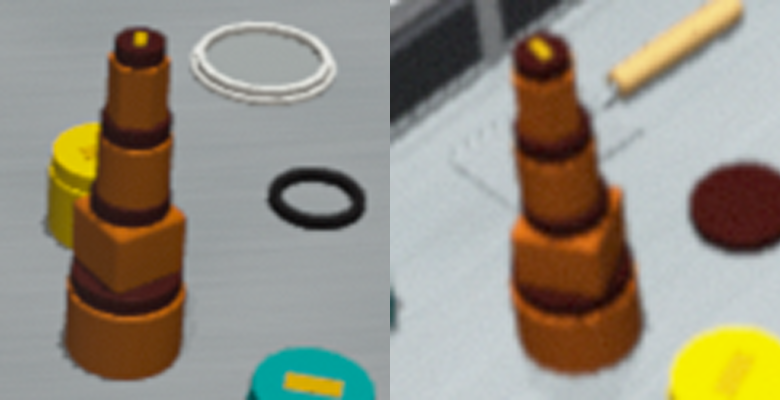

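The crop shows the right stack: hex on small on square on large, brown with dark lids. The top lid is at about (378.8,213) in scene and (239,233) in side, and the yellow jar sits behind-left. Next I measure the lids from both views and get the wrist camera's mounting.

```bash
python3 - <<'E'
from h import *
cs={n:vision.read_camera(n) for n in("scene","side")}; w=vision.read_camera("wrist")
from scipy.spatial.transform import Rotation as Ro
o=sensors.get_obs(); Rt=Ro.from_euler("xyz",o["tool_rot"],degrees=True).as_matrix()
print("wrist cam in tool mm",(Rt.T@(-w["R"].T@w["t"]-o["tool_pos"])*1000).round(1),"axes in tool\n",(w["R"]@Rt).round(3),w["fx"],w["cx"],w["cy"])
# top lid: dark red blob (plus tag), in each view
def blob(c,box,f):
    x0,y0,x1,y1=box; hsv=cv2.cvtColor(c["image"],cv2.COLOR_RGB2HSV)[y0:y1,x0:x1].astype(int); m=f(hsv).astype(np.uint8)
    n,l,s,ce=cv2.connectedComponentsWithStats(m); return [(s[i].tolist(),(ce[i]+[x0,y0]).round(1).tolist()) for i in range(1,n) if s[i,4]>25]
dark=lambda h:(h[...,2]<105)&(h[...,1]>90)
yel=lambda h:(h[...,0]>20)&(h[...,0]<34)&(h[...,1]>150)&(h[...,2]>150)
for n,b in(("scene",(360,205,400,300)),("side",(228,226,266,305))): print(n,b,blob(cs[n],b,dark))
print("yellow",blob(cs["scene"],(340,230,400,290),yel),blob(cs["side"],(260,285,310,340),yel))
tq=lambda h:(h[...,0]>82)&(h[...,0]<98)&(h[...,1]>120)
print("turq",blob(cs["scene"],(400,300,470,345),tq),blob(cs["side"],(165,260,215,310),tq))
# silhouettes of the stack by row in both views: brown/orange/dark
for n,b in(("scene",(350,205,402,320)),("side",(222,226,270,308))):
    x0,y0,x1,y1=b; h=cv2.cvtColor(cs[n]["image"],cv2.COLOR_RGB2HSV)[y0:y1,x0:x1].astype(int)
    m=((h[...,0]<14)|(h[...,0]>172))&(h[...,1]>120)
    print(n,[(y0+i,x0+int(r.argmax()),x1-1-int(r[::-1].argmax())) for i,r in enumerate(m) if r.any() and i%5==0])
yb=[plane(cs["scene"],359,275,0),plane(cs["side"],282,330,0)]
print(yb, plane(cs["scene"],375,314,0), plane(cs["side"],248,304,0))
E
```

```text
wrist cam in tool mm [  82.5   -0.4 -156.3] axes in tool
 [[ 0.001  1.    -0.001]
 [-0.955  0.001 -0.297]
 [-0.297  0.001  0.955]] 349.6835587854808 313.61740625726884 242.0169871286287
scene (360, 205, 400, 300) [([3, 4, 25, 62, 815], [376.1, 242.5]), ([0, 62, 32, 32, 629], [374.1, 285.8])]
side (228, 226, 266, 305) [([5, 4, 13, 11, 86], [238.9, 235.5]), ([5, 20, 18, 13, 116], [242.2, 253.9]), ([5, 31, 27, 37, 355], [247.6, 278.9]), ([28, 63, 5, 12, 38], [258.6, 294.6])]
yellow [([12, 9, 14, 17, 183], [359.1, 246.6])] [([8, 11, 29, 37, 821], [282.1, 312.9])]
turq [([11, 9, 41, 28, 805], [430.4, 323.3])] [([9, 8, 31, 36, 799], [189.3, 286.2])]
scene [(210, 374, 382), (215, 372, 385), (220, 369, 387), (225, 369, 387), (230, 369, 386), (235, 368, 387), (240, 367, 386), (245, 367, 388), (250, 367, 387), (255, 366, 387), (260, 364, 387), (265, 359, 390), (270, 359, 392), (275, 359, 391), (280, 359, 391), (285, 358, 390), (290, 356, 392), (295, 356, 391), (300, 356, 391), (305, 356, 391), (310, 357, 390), (315, 362, 385)]
side [(231, 235, 242), (236, 234, 245), (241, 233, 245), (246, 234, 247), (251, 234, 249), (256, 233, 250), (261, 234, 251), (266, 235, 256), (271, 234, 256), (276, 233, 257), (281, 233, 258), (286, 232, 259), (291, 233, 260), (296, 234, 260), (301, 236, 257)]
[array([0.56588077, 0.10961401, 0.        ]), array([0.53545756, 0.14340148, 0.        ])] [0.68314817 0.12096562 0.        ] [0.64402046 0.13699567 0.        ]
```

>>> drive_tool:
  moves:
    - {"z": -60}
    - {"x": 50,"y": -40,"z": -110}
    - {"x": 90,"y": -75,"z": -130}
    - {"x": 130,"y": -112,"z": -130}
    - {"x": 170,"y": -148,"z": -130}
    - {"x": 210,"y": -184,"z": -130}
    - {"x": 250,"y": -220,"z": -130}
    - {"x": 285,"y": -250,"z": -130}
    - {"x": 302,"y": -265,"z": -130}
    - {"x": 302,"y": -265,"z": -130}
    - {"x": 302,"y": -265,"z": -130}

```text
invalid input at $.moves[0]: expected keys x, y, z, rx, ry, rz, fingers
```

```bash
python3 - <<'E'
from h import *
import pickle
c=vision.read_camera("wrist"); pickle.dump(c,open("w1.pkl","wb")); cv2.imwrite("pics/w1.png",c["image"][:,:,::-1])
for k,p in dict(large=(.379,.265),square=(.468,.006),small=(.424,-.273),hex=(.615,-.126)).items(): print(k,proj(c,[*p,.01]).round())
E
```

```text
large [-748. -404.]
square [-357. -382.]
small [  27. -133.]
hex [-164. -586.]
```

View pics/w1.png

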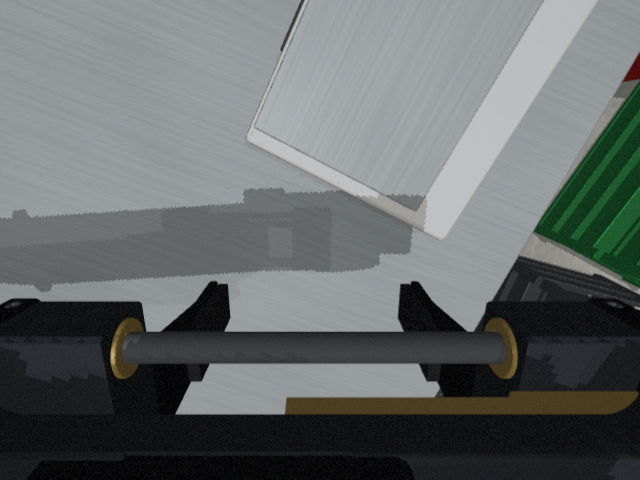

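No move happened: every row needs all the keys, so I send it again. The wrist picture shows the scale ahead and the gripper below row 290.

>>> drive_tool:
  moves:
    - {"x": 0,"y": 0,"z": -50,"rx": 0,"ry": 0,"rz": 0,"fingers": -1}
    - {"x": 40,"y": -35,"z": -85,"rx": 0,"ry": 0,"rz": 0,"fingers": -1}
    - {"x": 80,"y": -70,"z": -110,"rx": 0,"ry": 0,"rz": 0,"fingers": -1}
    - {"x": 125,"y": -109,"z": -130,"rx": 0,"ry": 0,"rz": 0,"fingers": -1}
    - {"x": 170,"y": -149,"z": -150,"rx": 0,"ry": 0,"rz": 0,"fingers": -1}
    - {"x": 215,"y": -188,"z": -150,"rx": 0,"ry": 0,"rz": 0,"fingers": -1}
    - {"x": 260,"y": -227,"z": -150,"rx": 0,"ry": 0,"rz": 0,"fingers": -1}
    - {"x": 305,"y": -267,"z": -150,"rx": 0,"ry": 0,"rz": 0,"fingers": -1}
    - {"x": 350,"y": -306,"z": -150,"rx": 0,"ry": 0,"rz": 0,"fingers": -1}
    - {"x": 390,"y": -341,"z": -150,"rx": 0,"ry": 0,"rz": 0,"fingers": -1}
    - {"x": 415,"y": -363,"z": -150,"rx": 0,"ry": 0,"rz": 0,"fingers": -1}
    - {"x": 430,"y": -376,"z": -150,"rx": 0,"ry": 0,"rz": 0,"fingers": -1}
    - {"x": 430,"y": -376,"z": -150,"rx": 0,"ry": 0,"rz": 0,"fingers": -1}
    - {"x": 430,"y": -376,"z": -150,"rx": 0,"ry": 0,"rz": 0,"fingers": -1}

```text
time_s: 2.15
tool_pos: [0.4994, -0.1018, 0.3805]
tool_rot: [180.0, 0.0, 21.0]
force: [0.4, -0.1, -0.2]
grip_width: 0.0872
grasp_force: 0.0
```

```bash
python3 - <<'E'
from h import *
import pickle
c=vision.read_camera("wrist"); pickle.dump(c,open("w1.pkl","wb")); cv2.imwrite("pics/w1b.png",c["image"][:,:,::-1])
for k,p in dict(large=(.379,.265),square=(.468,.006),small=(.424,-.273),hex=(.615,-.126)).items(): print(k,proj(c,[*p,.01]).round())
E
```

```text
large [ 55. 177.]
square [239. 184.]
small [395. 272.]
hex [358. 121.]
```

View pics/w1b.png

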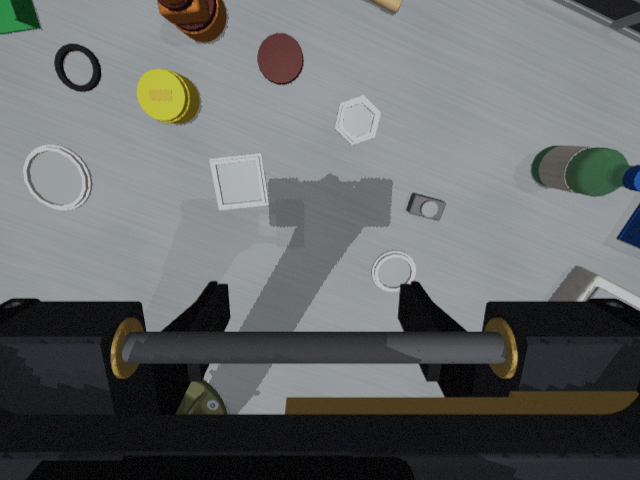

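The wrist view shows all four nests: large (57,177), square (239,182), small (394,271) and hex (358,119). The stack is at the top edge. I move to a second view nearer the stack.

>>> drive_tool:
  moves:
    - {"x": 40,"y": -30,"z": 0,"rx": 0,"ry": 0,"rz": 0,"fingers": -1}
    - {"x": 80,"y": -60,"z": 0,"rx": 0,"ry": 0,"rz": 0,"fingers": -1}
    - {"x": 120,"y": -95,"z": 0,"rx": 0,"ry": 0,"rz": 0,"fingers": -1}
    - {"x": 140,"y": -115,"z": 0,"rx": 0,"ry": 0,"rz": 0,"fingers": -1}
    - {"x": 150,"y": -123,"z": 0,"rx": 0,"ry": 0,"rz": 0,"fingers": -1}
    - {"x": 150,"y": -123,"z": 0,"rx": 0,"ry": 0,"rz": 0,"fingers": -1}
    - {"x": 150,"y": -123,"z": 0,"rx": 0,"ry": 0,"rz": 0,"fingers": -1}

```text
time_s: 3.08
tool_pos: [0.5954, 0.066, 0.3806]
tool_rot: [179.9, 0.0, 21.0]
force: [0.4, -0.3, -1.0]
grip_width: 0.0866
grasp_force: 0.0
```

```bash
python3 - <<'E'
from h import *
import pickle
c1=pickle.load(open("w1.pkl","rb")); c=vision.read_camera("wrist"); pickle.dump(c,open("w2.pkl","wb")); cv2.imwrite("pics/w2.png",c["image"][:,:,::-1])
est=dict(large=(.379,.265),square=(.468,.006),small=(.424,-.273),hex=(.615,-.126))
def nest(c,p,pad=.06):
    u,v=proj(c,[*p,.01]); h=cv2.cvtColor(c["image"],cv2.COLOR_RGB2HSV).astype(int)
    m=((h[...,2]>195)&(h[...,1]<25)).astype(np.uint8)
    n,l,s,_=cv2.connectedComponentsWithStats(m,connectivity=8)
    sel=[i for i in range(1,n) if s[i,4]>60 and s[i,2]<110 and abs(s[i,0]+s[i,2]/2-u)<20 and abs(s[i,1]+s[i,3]/2-v)<20]
    if not sel or v>285 or v<5: return
    i=max(sel,key=lambda i:s[i,4]); m2=(l==i).astype(np.uint8)
    P=cv2.findContours(m2,cv2.RETR_EXTERNAL,cv2.CHAIN_APPROX_NONE)[0][0]
    G=np.array([plane(c,*q,.006)[:2] for q in P[:,0].astype(float)],np.float32)*1000
    r=cv2.minAreaRect(G); ce=cv2.minEnclosingCircle(G); q=proj(c,[r[0][0]/1e3,r[0][1]/1e3,.006])
    return q,np.round([*r[0],*r[1],r[2]],1),np.round([*ce[0],2*ce[1]],1)
for k,p in est.items():
    ob=[]
    for n,cc in(("w1",c1),("w2",c)):
        x=nest(cc,p)
        if x is not None: print(k,n,x[0].round(1),x[1],x[2]); ob.append((cc,*x[0]))
    if len(ob)==2: X,e=tri(ob); print("  tri",(X*1000).round(1),"gap",round(e*1000,1))
E
```

```text
square w2 [299.9 275.9] [455.8  35.9  72.5  16.1  20.1] [455.   37.9  73.4]
hex w2 [434.5 223.7] [ 613.9 -130.3   51.9   57.    70.9] [ 615.5 -125.8   64.3]
```

View pics/w2.png

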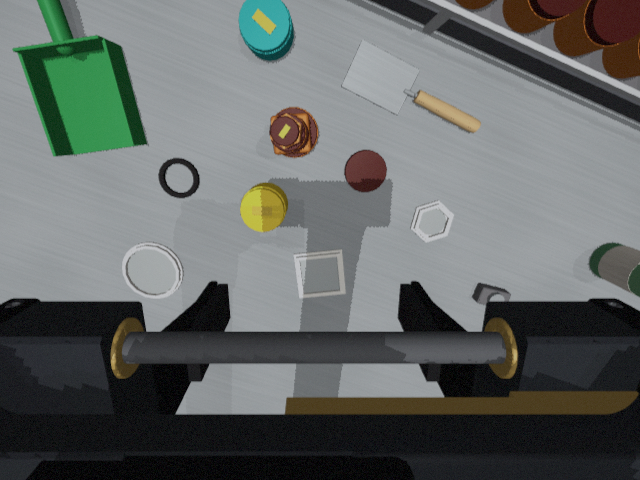

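The second view shows the stack at (290,132), the yellow jar at (264,208), turquoise at (266,25), and nests at large (153,270), square (321,274) and hex (433,221). I refine the nests with a threshold relative to the table, and triangulate the hex lid.

```bash
cat >> h.py <<'E'
def white(c,u,v,w=45,d=16):
    u,v=int(u),int(v); x0,y0=max(u-w,0),max(v-w,0); g=c["image"].min(2).astype(int)[y0:v+w,x0:u+w]
    m=(g>np.median(g)+d).astype(np.uint8); n,l,s,_=cv2.connectedComponentsWithStats(m)
    i=1+s[1:,4].argmax(); P=cv2.findContours((l==i).astype(np.uint8),cv2.RETR_EXTERNAL,cv2.CHAIN_APPROX_NONE)[0]
    P=max(P,key=len); return cv2.convexHull(P)[:,0].astype(float)+[x0,y0]
def nest(c,u,v,z=.006,**k):
    G=np.array([plane(c,*q,z)[:2] for q in white(c,u,v,**k)],np.float32)*1000
    r=cv2.minAreaRect(G); ce=cv2.minEnclosingCircle(G); return r,ce,proj(c,[r[0][0]/1e3,r[0][1]/1e3,z])
E
python3 - <<'E'
from h import *
import pickle
a,b=[pickle.load(open(f,"rb")) for f in("w1.pkl","w2.pkl")]; sc=vision.read_camera("scene"); si=vision.read_camera("side")
S=dict(large=((57,177),(153,270)),square=((239,182),(321,274)),small=((394,271),),hex=((358,119),(433,221)))
for k,pp in S.items():
    ob=[]
    for c,p in zip((a,b),pp):
        r,ce,q=nest(c,*p,w=48 if k!="small" else 24); ob.append((c,*q)); print(k,q.round(1),np.round([*r[0],*r[1],r[2]],1),np.round([*ce[0],2*ce[1]],1))
    if k=="small": ob.append((sc,166.8,241.8))
    X,e=tri(ob); print("  tri",(X*1000).round(1),round(e*1000,1))
# hex lid tag centroid + lid blob
out=[]
for c,box in((b,(265,105,325,160)),(sc,(365,207,392,222)),(si,(230,227,250,242))):
    x0,y0,x1,y1=box; h=cv2.cvtColor(c["image"],cv2.COLOR_RGB2HSV)[y0:y1,x0:x1].astype(int)
    t=((h[...,0]>19)&(h[...,0]<35)&(h[...,1]>120)&(h[...,2]>140)); yx=np.argwhere(t); q=yx.mean(0)[::-1]+[x0,y0]; out.append((c,*q)); print("tag",q.round(1),len(yx))
X,e=tri(out); print("tag tri",(X*1000).round(1),round(e*1000,1))
crop=cv2.resize(b["image"][95:170,250:345],None,fx=6,fy=6,interpolation=cv2.INTER_CUBIC); cv2.imwrite("pics/st2.png",crop[:,:,::-1])
# yellow / turquoise top centres on z=.055
for n,l0,l1,box in(("yel",20,34,(230,170,300,240)),("tq",80,100,(225,0,305,70))):
    x0,y0,x1,y1=box; h=cv2.cvtColor(b["image"],cv2.COLOR_RGB2HSV)[y0:y1,x0:x1].astype(int); m=(h[...,0]>l0)&(h[...,0]<l1)&(h[...,1]>120)
    yx=np.argwhere(m)[:,::-1]+[x0,y0]; print(n,plane(b,*yx.mean(0),.04).round(3))
E
```

```text
large [ 56.5 178.1] [377.2 264.8  97.1  96.3  82.8] [377.5 265.5  99.2]
large [151.5 271.2] [377.  264.8  97.5  95.6  14.6] [377.  264.4  98.9]
  tri [377.3 264.7   6.3] 0.1
square [238.9 181.9] [470.3   7.3  78.4  77.7  27.1] [470.8   7.5 107.5]
square [319.2 274. ] [470.2   7.5  78.9  78.6  27.7] [470.    7.9 108.9]
  tri [470.2   7.4   5.7] 0.1
small [393.  270.8] [ 422.9 -270.6   66.3   71.2   61.2] [ 422.  -272.    71.4]
  tri [ 423.  -271.2    6.8] 0.8
hex [357.4 120.1] [ 615.7 -124.6   68.4   59.4   68. ] [ 615.5 -124.5   68.4]
hex [431.9 221.8] [ 615.3 -125.    67.3   59.8    9.3] [ 615.4 -125.    67.7]
  tri [ 615.5 -124.4    7.5] 0.1
tag [284.3 130.8] 91
tag [378.5 211.5] 16
tag [238.5 232.6] 13
tag tri [664.  120.9 198. ] 1.0
yel [0.552 0.126 0.04 ]
tq [0.768 0.195 0.04 ]
```

View pics/st2.png

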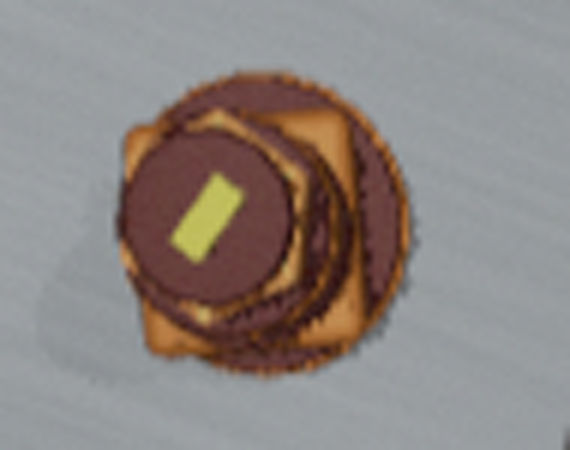

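The crop shows the hex lid centred at crop (210,216) with the tag in its middle, one flat pair facing image-right, and the square turned about 5°.

Checks:
- The tag triangulates to z = 198 mm, and 45+48+50+55 = 198.
- The nest plates measure 98, 78, about 71 and 60 mm, and all are in reach.

Next I grasp the hex at (664,121).

>>> drive_tool:
  moves:
    - {"x": 40,"y": -13,"z": 0,"rx": 0,"ry": 0,"rz": 0,"fingers": -1}
    - {"x": 75,"y": -24,"z": 0,"rx": 0,"ry": 0,"rz": 0,"fingers": -1}
    - {"x": 84,"y": -27,"z": 30,"rx": 0,"ry": 0,"rz": 0,"fingers": -1}
    - {"x": 84,"y": -27,"z": 70,"rx": 0,"ry": 0,"rz": 0,"fingers": -1}
    - {"x": 84,"y": -27,"z": 110,"rx": 0,"ry": 0,"rz": 0,"fingers": -1}
    - {"x": 84,"y": -27,"z": 145,"rx": 0,"ry": 0,"rz": 0,"fingers": -1}
    - {"x": 84,"y": -27,"z": 175,"rx": 0,"ry": 0,"rz": 0,"fingers": -1}
    - {"x": 84,"y": -27,"z": 195,"rx": 0,"ry": 0,"rz": 0,"fingers": -1}
    - {"x": 84,"y": -27,"z": 205,"rx": 0,"ry": 0,"rz": 0,"fingers": -1}
    - {"x": 84,"y": -27,"z": 210,"rx": 0,"ry": 0,"rz": 0,"fingers": -1}
    - {"x": 84,"y": -27,"z": 210,"rx": 0,"ry": 0,"rz": 0,"fingers": -1}
    - {"x": 84,"y": -27,"z": 210,"rx": 0,"ry": 0,"rz": 0,"fingers": -1}

```text
time_s: 4.72
tool_pos: [0.6645, 0.1239, 0.1716]
tool_rot: [180.0, -0.1, 21.1]
force: [0.6, 0.6, -0.6]
grip_width: 0.0868
grasp_force: 0.0
```

```bash
python3 - <<'E'
from h import *
c=vision.read_camera("wrist"); print(sensors.get_obs()["tool_pos"].round(4),proj(c,[.664,.121,.198]).round())
s=vision.read_camera("side")["image"][200:310,190:300]
cv2.imwrite("pics/g1.png",np.hstack([cv2.resize(c["image"],(400,300)),cv2.resize(s,(300,300))])[:,:,::-1])
E
```

```text
[0.6645 0.1239 0.1715] [320. 340.]
```

View pics/g1.png

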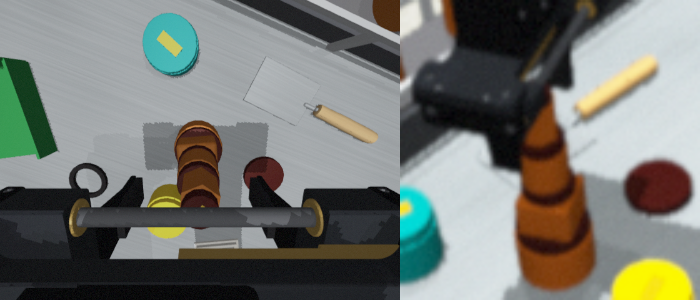

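The hex is between the fingers, about 2 mm to the +y tool side. I nudge and close.

>>> drive_tool:
  moves:
    - {"x": 0,"y": 2,"z": 1,"rx": 0,"ry": 0,"rz": 0,"fingers": -1}
    - {"x": 0,"y": 2,"z": 1,"rx": 0,"ry": 0,"rz": 0,"fingers": 0.0}
    - {"x": 0,"y": 2,"z": 1,"rx": 0,"ry": 0,"rz": 0,"fingers": 0.2}
    - {"x": 0,"y": 2,"z": 1,"rx": 0,"ry": 0,"rz": 0,"fingers": 0.5}
    - {"x": 0,"y": 2,"z": 1,"rx": 0,"ry": 0,"rz": 0,"fingers": 1}
    - {"x": 0,"y": 2,"z": 1,"rx": 0,"ry": 0,"rz": 0,"fingers": 1}
    - {"x": 0,"y": 2,"z": 1,"rx": 0,"ry": 0,"rz": 0,"fingers": 1}
    - {"x": 0,"y": 2,"z": 1,"rx": 0,"ry": 0,"rz": 0,"fingers": 1}
  force: 10

```text
time_s: 5.82
tool_pos: [0.6648, 0.1218, 0.1695]
tool_rot: [180.0, -0.0, 21.1]
force: [-0.4, 0.6, 0.7]
grip_width: 0.0293
grasp_force: 10.0
```

>>> drive_tool:
  moves:
    - {"x": 0,"y": 0,"z": -15,"rx": 0,"ry": 0,"rz": 0,"fingers": 1}
    - {"x": 0,"y": 0,"z": -40,"rx": 0,"ry": 0,"rz": 0,"fingers": 1}
    - {"x": -12,"y": 18,"z": -55,"rx": 0,"ry": 0,"rz": 0,"fingers": 1}
    - {"x": -37,"y": 58,"z": -55,"rx": 0,"ry": 0,"rz": 0,"fingers": 1}
    - {"x": -63,"y": 100,"z": -50,"rx": 0,"ry": 0,"rz": 0,"fingers": 1}
    - {"x": -90,"y": 142,"z": -20,"rx": 0,"ry": 0,"rz": 0,"fingers": 1}
    - {"x": -115,"y": 182,"z": 20,"rx": 0,"ry": 0,"rz": 0,"fingers": 1}
    - {"x": -128,"y": 203,"z": 60,"rx": 0,"ry": 0,"rz": 0,"fingers": 1}
    - {"x": -134,"y": 212,"z": 90,"rx": 0,"ry": 0,"rz": 0,"fingers": 1}
    - {"x": -134,"y": 212,"z": 115,"rx": 0,"ry": 0,"rz": 0,"fingers": 1}
    - {"x": -134,"y": 212,"z": 125,"rx": 0,"ry": 0,"rz": 0,"fingers": 1}
    - {"x": -134,"y": 212,"z": 130,"rx": 0,"ry": 0,"rz": 0,"fingers": 1}
    - {"x": -134,"y": 212,"z": 130,"rx": 0,"ry": 0,"rz": 0,"fingers": 1}
    - {"x": -134,"y": 212,"z": 130,"rx": 0,"ry": 0,"rz": 0,"fingers": 1}

```text
time_s: 7.58
tool_pos: [0.617, -0.1242, 0.0407]
tool_rot: [179.9, -0.1, 21.1]
force: [-0.1, 0.0, -0.2]
grip_width: 0.0295
grasp_force: 10.0
```

```bash
python3 - <<'E'
from h import *
c=vision.read_camera("side")
print(sensors.get_obs()["tool_pos"].round(4),proj(c,[.6155,-.1245,.01]).round())
s=c["image"][190:280,275:380]; w=vision.read_camera("scene")["image"][240:330,185:290]
cv2.imwrite("pics/p1.png",np.hstack([cv2.resize(x,(400,340),interpolation=cv2.INTER_CUBIC) for x in(s,w)])[:,:,::-1])
E
```

```text
[ 0.6169 -0.1242  0.0406] [326. 245.]
```

View pics/p1.png

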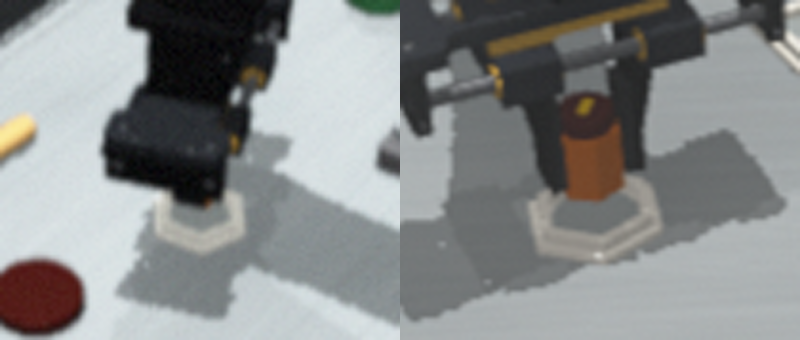

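The hex jar hangs upright over its nest, in the ring in both views. I lower it gently.

>>> drive_tool:
  moves:
    - {"x": 0,"y": 0,"z": 8,"rx": 0,"ry": 0,"rz": 0,"fingers": 1}
    - {"x": 0,"y": 0,"z": 14,"rx": 0,"ry": 0,"rz": 0,"fingers": 1}
    - {"x": 0,"y": 0,"z": 17,"rx": 0,"ry": 0,"rz": 0,"fingers": 1}
    - {"x": 0,"y": 0,"z": 18.5,"rx": 0,"ry": 0,"rz": 0,"fingers": 1}
    - {"x": 0,"y": 0,"z": 19.5,"rx": 0,"ry": 0,"rz": 0,"fingers": 1}
    - {"x": 0,"y": 0,"z": 20,"rx": 0,"ry": 0,"rz": 0,"fingers": 1}
    - {"x": 0,"y": 0,"z": 20,"rx": 0,"ry": 0,"rz": 0,"fingers": 1}

```text
time_s: 8.55
tool_pos: [0.6161, -0.1242, 0.0204]
tool_rot: [180.0, 0.0, 21.1]
force: [-3.6, 0.9, 5.1]
grip_width: 0.0287
grasp_force: 10.0
```

>>> drive_tool:
  moves:
    - {"x": 0,"y": 0,"z": 0,"rx": 0,"ry": 0,"rz": 0,"fingers": 0.1}
    - {"x": 0,"y": 0,"z": 0,"rx": 0,"ry": 0,"rz": 0,"fingers": -0.2}
    - {"x": 0,"y": 0,"z": 0,"rx": 0,"ry": 0,"rz": 0,"fingers": -0.2}
    - {"x": 0,"y": 0,"z": -10,"rx": 0,"ry": 0,"rz": 0,"fingers": -0.2}
    - {"x": 0,"y": 0,"z": -35,"rx": 0,"ry": 0,"rz": 0,"fingers": -0.5}
    - {"x": 0,"y": 0,"z": -80,"rx": 0,"ry": 0,"rz": 0,"fingers": -1}
    - {"x": 0,"y": 0,"z": -130,"rx": 0,"ry": 0,"rz": 0,"fingers": -1}
    - {"x": 5,"y": -20,"z": -180,"rx": 0,"ry": 0,"rz": 0,"fingers": -1}
    - {"x": 15,"y": -55,"z": -220,"rx": 0,"ry": 0,"rz": 0,"fingers": -1}
    - {"x": 28,"y": -95,"z": -260,"rx": 0,"ry": 0,"rz": 0,"fingers": -1}
    - {"x": 40,"y": -140,"z": -290,"rx": 0,"ry": 0,"rz": 0,"fingers": -1}
    - {"x": 50,"y": -170,"z": -305,"rx": 0,"ry": 0,"rz": 0,"fingers": -1}
    - {"x": 55,"y": -187,"z": -310,"rx": 0,"ry": 0,"rz": 0,"fingers": -1}
    - {"x": 55,"y": -187,"z": -310,"rx": 0,"ry": 0,"rz": 0,"fingers": -1}
    - {"x": 55,"y": -187,"z": -310,"rx": 0,"ry": 0,"rz": 0,"fingers": -1}

```text
time_s: 10.42
tool_pos: [0.6001, 0.0677, 0.3284]
tool_rot: [180.0, 0.1, 21.0]
force: [-0.3, 0.0, -0.1]
grip_width: 0.0871
grasp_force: 0.0
```

```bash
python3 - <<'E'
from h import *
c=vision.read_camera("wrist"); print(sensors.get_obs()["tool_pos"].round(4),proj(c,[.664,.121,.153]).round(),proj(c,[.615,-.1245,.049]).round())
cv2.imwrite("pics/w3.png",np.hstack([cv2.resize(c["image"][80:280,210:370],(400,500),interpolation=cv2.INTER_CUBIC),cv2.resize(c["image"][120:280,400:528],(400,500),interpolation=cv2.INTER_CUBIC)])[:,:,::-1])
E
```

```text
[0.6001 0.0676 0.3283] [284. 137.] [455. 243.]
```

View pics/w3.png

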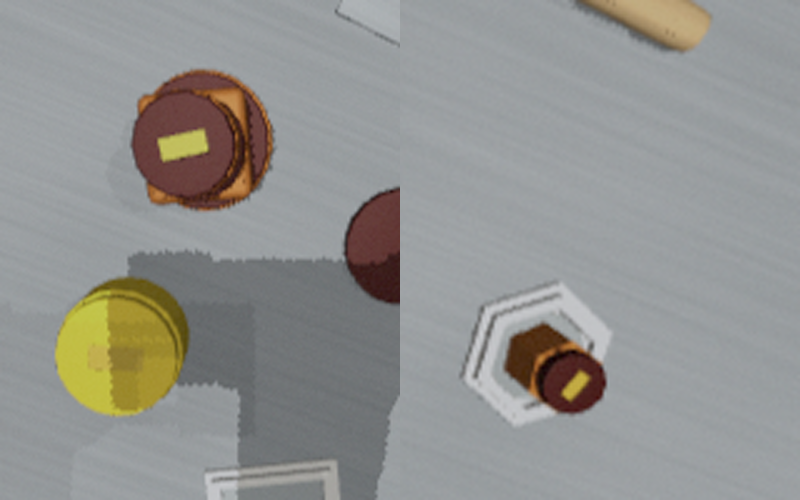

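The hex jar stands upright inside its nest, with its lid at the predicted pixel. The small jar's lid is at about (284,138). I triangulate its tag with the scene camera.

```bash
cat >> h.py <<'E'
def lid(z,p=(.664,.121),r=14):
    """lid tag centre triangulated wrist+scene+side, and the dark-lid blob centre on plane z"""
    ob=[]
    for n,k in(("wrist",2),("scene",.8),("side",.8)):
        c=vision.read_camera(n); u,v=proj(c,[*p,z]); x0,y0=int(u-r*k),int(v-r*k); im=c["image"][y0:int(v+r*k),x0:int(u+r*k)]
        h=cv2.cvtColor(im,cv2.COLOR_RGB2HSV).astype(int); t=np.argwhere((h[...,0]>17)&(h[...,0]<36)&(h[...,1]>110)&(h[...,2]>120))
        if len(t)<4: print(n,"no tag"); continue
        q=t.mean(0)[::-1]+[x0,y0]; ob.append((c,*q)); print(n,q.round(1),len(t),"on plane",(plane(c,*q,z)*1000).round(1))
    X,e=tri(ob); print("tri",(X*1000).round(1),"gap",round(e*1000,1),"tcp",(sensors.get_obs()["tool_pos"]*1000).round(1))
E
python3 -c "
from h import *
lid(.153)"
```

```text
wrist [282.5 137.5] 195 on plane [663.2 122.  153. ]
scene [375.4 235.7] 42 on plane [666.1 117.8 153. ]
side [240.9 248.7] 29 on plane [662.4 120.3 153. ]
tri [663.2 120.  151.6] gap 2.1 tcp [600.1  68.4 328.8]
```

>>> drive_tool:
  moves:
    - {"x": 40,"y": -14,"z": 0,"rx": 0,"ry": 0,"rz": 0,"fingers": -1}
    - {"x": 70,"y": -24,"z": 10,"rx": 0,"ry": 0,"rz": 0,"fingers": -1}
    - {"x": 78,"y": -27,"z": 40,"rx": 0,"ry": 0,"rz": 0,"fingers": -1}
    - {"x": 78,"y": -27,"z": 80,"rx": 0,"ry": 0,"rz": 0,"fingers": -1}
    - {"x": 78,"y": -27,"z": 120,"rx": 0,"ry": 0,"rz": 0,"fingers": -1}
    - {"x": 78,"y": -27,"z": 155,"rx": 0,"ry": 0,"rz": 0,"fingers": -1}
    - {"x": 78,"y": -27,"z": 180,"rx": 0,"ry": 0,"rz": 0,"fingers": -1}
    - {"x": 78,"y": -27,"z": 197,"rx": 0,"ry": 0,"rz": 0,"fingers": -1}
    - {"x": 78,"y": -27,"z": 206,"rx": 0,"ry": 0,"rz": 0,"fingers": -1}
    - {"x": 78,"y": -27,"z": 206,"rx": 0,"ry": 0,"rz": 0,"fingers": -1}
    - {"x": 78,"y": -27,"z": 206,"rx": 0,"ry": 0,"rz": 0,"fingers": -1}

```text
time_s: 12.0
tool_pos: [0.6638, 0.1236, 0.1247]
tool_rot: [180.0, -0.1, 21.1]
force: [0.1, 0.2, 0.7]
grip_width: 0.0869
grasp_force: 0.0
```

```bash
python3 - <<'E'
from h import *
print(np.mean([(vision.read_camera("scene"),sensors.get_obs()["tool_pos"])[1] for _ in range(4)],0).round(4))
E
```

```text
[0.6637 0.1235 0.1246]
```

>>> drive_tool:
  moves:
    - {"x": -1,"y": 2,"z": 2.5,"rx": 0,"ry": 0,"rz": 0,"fingers": -0.6}
    - {"x": -1,"y": 2,"z": 2.5,"rx": 0,"ry": 0,"rz": 0,"fingers": -0.2}
    - {"x": -1,"y": 2,"z": 2.5,"rx": 0,"ry": 0,"rz": 0,"fingers": 0.1}
    - {"x": -1,"y": 2,"z": 2.5,"rx": 0,"ry": 0,"rz": 0,"fingers": 0.4}
    - {"x": -1,"y": 2,"z": 2.5,"rx": 0,"ry": 0,"rz": 0,"fingers": 1}
    - {"x": -1,"y": 2,"z": 2.5,"rx": 0,"ry": 0,"rz": 0,"fingers": 1}
    - {"x": -1,"y": 2,"z": 2.5,"rx": 0,"ry": 0,"rz": 0,"fingers": 1}
  force: 14

```text
time_s: 13.08
tool_pos: [0.6629, 0.1212, 0.1211]
tool_rot: [180.0, -0.0, 21.1]
force: [0.2, -0.6, -1.4]
grip_width: 0.0395
grasp_force: 14.0
```

>>> drive_tool:
  moves:
    - {"x": 0,"y": 0,"z": -12,"rx": 0,"ry": 0,"rz": 0,"fingers": 1}
    - {"x": 0,"y": 0,"z": -30,"rx": 0,"ry": 0,"rz": 0,"fingers": 1}
    - {"x": -13,"y": 10,"z": -35,"rx": 0,"ry": 0,"rz": 0,"fingers": 1}
    - {"x": -46,"y": 35,"z": -35,"rx": 0,"ry": 0,"rz": 0,"fingers": 1}
    - {"x": -85,"y": 65,"z": -35,"rx": 0,"ry": 0,"rz": 0,"fingers": 1}
    - {"x": -124,"y": 95,"z": -35,"rx": 0,"ry": 0,"rz": 0,"fingers": 1}
    - {"x": -163,"y": 125,"z": -35,"rx": 0,"ry": 0,"rz": 0,"fingers": 1}
    - {"x": -202,"y": 155,"z": -35,"rx": 0,"ry": 0,"rz": 0,"fingers": 1}
    - {"x": -241,"y": 185,"z": -25,"rx": 0,"ry": 0,"rz": 0,"fingers": 1}
    - {"x": -280,"y": 215,"z": -5,"rx": 0,"ry": 0,"rz": 0,"fingers": 1}
    - {"x": -319,"y": 245,"z": 20,"rx": 0,"ry": 0,"rz": 0,"fingers": 1}
    - {"x": -347,"y": 266,"z": 45,"rx": 0,"ry": 0,"rz": 0,"fingers": 1}
    - {"x": -360,"y": 276,"z": 65,"rx": 0,"ry": 0,"rz": 0,"fingers": 1}
    - {"x": -365,"y": 280,"z": 75,"rx": 0,"ry": 0,"rz": 0,"fingers": 1}
    - {"x": -365,"y": 280,"z": 80,"rx": 0,"ry": 0,"rz": 0,"fingers": 1}
    - {"x": -365,"y": 280,"z": 80,"rx": 0,"ry": 0,"rz": 0,"fingers": 1}
    - {"x": -365,"y": 280,"z": 80,"rx": 0,"ry": 0,"rz": 0,"fingers": 1}

```text
time_s: 15.2
tool_pos: [0.4244, -0.2712, 0.0418]
tool_rot: [179.9, -0.1, 21.2]
force: [0.1, 0.5, -1.4]
grip_width: 0.0398
grasp_force: 14.0
```

```bash
python3 - <<'E'
from h import *
c=vision.read_camera("side"); d=vision.read_camera("scene")
print(sensors.get_obs()["tool_pos"].round(4))
s=c["image"][190:280,370:475]; w=d["image"][190:280,115:220]
cv2.imwrite("pics/p2.png",np.hstack([cv2.resize(x,(400,340),interpolation=cv2.INTER_CUBIC) for x in(s,w)])[:,:,::-1])
E
```

```text
[ 0.4242 -0.2714  0.0417]
```

View pics/p2.png

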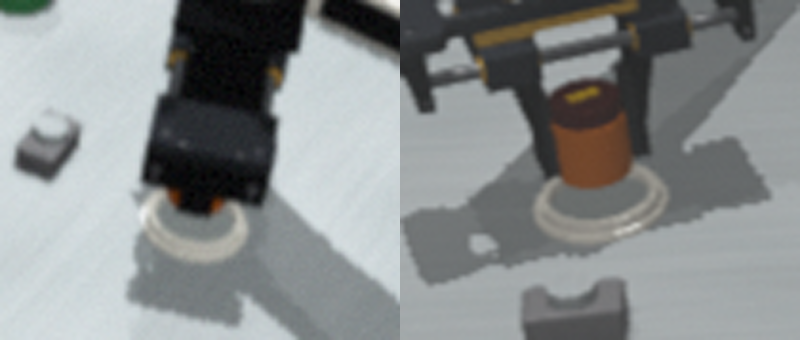

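The small jar is upright over the small nest. It needs 1 mm of correction, then a gentle descent.

>>> drive_tool:
  moves:
    - {"x": -1,"y": 0,"z": 8,"rx": 0,"ry": 0,"rz": 0,"fingers": 1}
    - {"x": -1,"y": 0,"z": 14,"rx": 0,"ry": 0,"rz": 0,"fingers": 1}
    - {"x": -1,"y": 0,"z": 17,"rx": 0,"ry": 0,"rz": 0,"fingers": 1}
    - {"x": -1,"y": 0,"z": 19,"rx": 0,"ry": 0,"rz": 0,"fingers": 1}
    - {"x": -1,"y": 0,"z": 20.5,"rx": 0,"ry": 0,"rz": 0,"fingers": 1}
    - {"x": -1,"y": 0,"z": 21,"rx": 0,"ry": 0,"rz": 0,"fingers": 1}
    - {"x": -1,"y": 0,"z": 21,"rx": 0,"ry": 0,"rz": 0,"fingers": 1}

```text
time_s: 16.18
tool_pos: [0.4225, -0.2721, 0.0201]
tool_rot: [180.0, -0.0, 21.1]
force: [-0.1, -0.0, -1.5]
grip_width: 0.0396
grasp_force: 14.0
```

>>> drive_tool:
  moves:
    - {"x": 0,"y": 0,"z": 0.5,"rx": 0,"ry": 0,"rz": 0,"fingers": 1}
    - {"x": 0,"y": 0,"z": 1,"rx": 0,"ry": 0,"rz": 0,"fingers": 1}
    - {"x": 0,"y": 0,"z": 1,"rx": 0,"ry": 0,"rz": 0,"fingers": 1}
    - {"x": 0,"y": 0,"z": 1,"rx": 0,"ry": 0,"rz": 0,"fingers": 1}

```text
time_s: 16.68
tool_pos: [0.4226, -0.2721, 0.0199]
tool_rot: [180.0, 0.0, 21.1]
force: [-2.5, 1.5, 6.6]
grip_width: 0.0395
grasp_force: 14.0
```

>>> drive_tool:
  moves:
    - {"x": 0,"y": 0,"z": 0,"rx": 0,"ry": 0,"rz": 0,"fingers": -0.1}
    - {"x": 0,"y": 0,"z": 0,"rx": 0,"ry": 0,"rz": 0,"fingers": -0.4}
    - {"x": 0,"y": 0,"z": 0,"rx": 0,"ry": 0,"rz": 0,"fingers": -0.4}
    - {"x": 0,"y": 0,"z": -10,"rx": 0,"ry": 0,"rz": 0,"fingers": -0.4}
    - {"x": 0,"y": 0,"z": -35,"rx": 0,"ry": 0,"rz": 0,"fingers": -0.6}
    - {"x": 0,"y": 0,"z": -80,"rx": 0,"ry": 0,"rz": 0,"fingers": -1}
    - {"x": 0,"y": 0,"z": -130,"rx": 0,"ry": 0,"rz": 0,"fingers": -1}
    - {"x": 20,"y": -18,"z": -180,"rx": 0,"ry": 0,"rz": 0,"fingers": -1}
    - {"x": 50,"y": -45,"z": -220,"rx": 0,"ry": 0,"rz": 0,"fingers": -1}
    - {"x": 85,"y": -75,"z": -250,"rx": 0,"ry": 0,"rz": 0,"fingers": -1}
    - {"x": 125,"y": -110,"z": -270,"rx": 0,"ry": 0,"rz": 0,"fingers": -1}
    - {"x": 165,"y": -145,"z": -280,"rx": 0,"ry": 0,"rz": 0,"fingers": -1}
    - {"x": 205,"y": -181,"z": -280,"rx": 0,"ry": 0,"rz": 0,"fingers": -1}
    - {"x": 245,"y": -217,"z": -280,"rx": 0,"ry": 0,"rz": 0,"fingers": -1}
    - {"x": 273,"y": -242,"z": -280,"rx": 0,"ry": 0,"rz": 0,"fingers": -1}
    - {"x": 288,"y": -255,"z": -280,"rx": 0,"ry": 0,"rz": 0,"fingers": -1}
    - {"x": 288,"y": -255,"z": -280,"rx": 0,"ry": 0,"rz": 0,"fingers": -1}
    - {"x": 288,"y": -255,"z": -280,"rx": 0,"ry": 0,"rz": 0,"fingers": -1}

```text
time_s: 18.92
tool_pos: [0.599, 0.0685, 0.2992]
tool_rot: [179.9, 0.0, 21.1]
force: [0.4, 0.1, -0.7]
grip_width: 0.087
grasp_force: 0.0
```

```bash
python3 - <<'E'
from h import *
lid(.105)
c=vision.read_camera("wrist"); d=vision.read_camera("scene"); u,v=proj(c,[.664,.121,.1]).astype(int); a,b=proj(d,[.423,-.2715,.03]).astype(int)
print(u,v)
x=c["image"][v-40:v+40,u-40:u+40]
# square body top: orange visible hull on plane .093
h=cv2.cvtColor(x,cv2.COLOR_RGB2HSV).astype(int)
cv2.imwrite("pics/w4.png",np.hstack([cv2.resize(x,(480,480),interpolation=cv2.INTER_CUBIC),cv2.resize(d["image"][b-40:b+40,a-25:a+25],(300,480),interpolation=cv2.INTER_CUBIC)])[:,:,::-1])
E
```

```text
wrist [285.7 138.5] 235 on plane [661.7 121.4 105. ]
scene [373.9 252. ] 166 on plane [643.5 121.2 105. ]
side [243.6 264.6] 39 on plane [661.4 119.6 105. ]
tri [658.9 120.7 112. ] gap 3.7 tcp [599.   68.1 299.2]
286 136
```

View pics/w4.png

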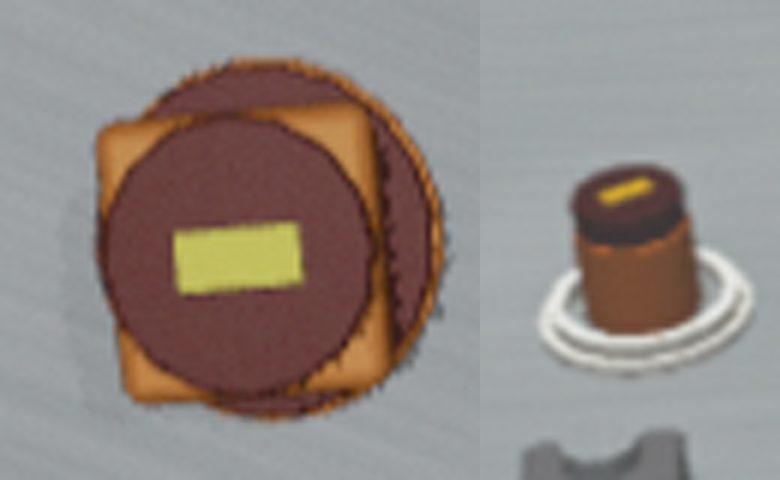

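The small jar is upright in its nest. The square's lid is at (661.7,121), with its sides turned about 5° from the tool (the scene tag was spoiled by the yellow jar; wrist and side agree). I approach with that turn.

>>> drive_tool:
  moves:
    - {"x": 40,"y": -13,"z": 0,"rx": 0,"ry": 0,"rz": -0.04,"fingers": -1}
    - {"x": 70,"y": -23,"z": 10,"rx": 0,"ry": 0,"rz": -0.09,"fingers": -1}
    - {"x": 77,"y": -25,"z": 40,"rx": 0,"ry": 0,"rz": -0.09,"fingers": -1}
    - {"x": 77,"y": -25,"z": 80,"rx": 0,"ry": 0,"rz": -0.09,"fingers": -1}
    - {"x": 77,"y": -25,"z": 125,"rx": 0,"ry": 0,"rz": -0.09,"fingers": -1}
    - {"x": 77,"y": -25,"z": 165,"rx": 0,"ry": 0,"rz": -0.09,"fingers": -1}
    - {"x": 77,"y": -25,"z": 195,"rx": 0,"ry": 0,"rz": -0.09,"fingers": -1}
    - {"x": 77,"y": -25,"z": 215,"rx": 0,"ry": 0,"rz": -0.09,"fingers": -1}
    - {"x": 77,"y": -25,"z": 226,"rx": 0,"ry": 0,"rz": -0.09,"fingers": -1}
    - {"x": 77,"y": -25,"z": 226,"rx": 0,"ry": 0,"rz": -0.09,"fingers": -1}
    - {"x": 77,"y": -25,"z": 226,"rx": 0,"ry": 0,"rz": -0.09,"fingers": -1}

```text
time_s: 20.55
tool_pos: [0.6628, 0.1211, 0.0744]
tool_rot: [180.0, -0.1, 26.3]
force: [1.0, -0.0, 0.1]
grip_width: 0.0871
grasp_force: 0.0
```

>>> drive_tool:
  moves:
    - {"x": -1,"y": 0,"z": 2,"rx": 0,"ry": 0,"rz": 0,"fingers": -0.6}
    - {"x": -1,"y": 0,"z": 2,"rx": 0,"ry": 0,"rz": 0,"fingers": -0.3}
    - {"x": -1,"y": 0,"z": 2,"rx": 0,"ry": 0,"rz": 0,"fingers": 0}
    - {"x": -1,"y": 0,"z": 2,"rx": 0,"ry": 0,"rz": 0,"fingers": 0.3}
    - {"x": -1,"y": 0,"z": 2,"rx": 0,"ry": 0,"rz": 0,"fingers": 1}
    - {"x": -1,"y": 0,"z": 2,"rx": 0,"ry": 0,"rz": 0,"fingers": 1}
    - {"x": -1,"y": 0,"z": 2,"rx": 0,"ry": 0,"rz": 0,"fingers": 1}
  force: 20

```text
time_s: 21.42
tool_pos: [0.661, 0.1203, 0.0711]
tool_rot: [180.0, 0.0, 26.3]
force: [0.2, -0.6, 1.0]
grip_width: 0.0458
grasp_force: 20.0
```

>>> drive_tool:
  moves:
    - {"x": 0,"y": 0,"z": -12,"rx": 0,"ry": 0,"rz": 0,"fingers": 1}
    - {"x": 0,"y": 0,"z": -35,"rx": 0,"ry": 0,"rz": 0,"fingers": 1}
    - {"x": -10,"y": 1,"z": -55,"rx": 0,"ry": 0,"rz": 0,"fingers": 1}
    - {"x": -40,"y": 3,"z": -60,"rx": 0,"ry": 0,"rz": 0,"fingers": 1}
    - {"x": -80,"y": 6,"z": -60,"rx": 0,"ry": 0,"rz": 0,"fingers": 1}
    - {"x": -120,"y": 9,"z": -60,"rx": 0,"ry": 0,"rz": 0,"fingers": 1}
    - {"x": -160,"y": 12,"z": -60,"rx": 0,"ry": 0,"rz": 0,"fingers": 1}
    - {"x": -195,"y": 15,"z": -55,"rx": 0,"ry": 0,"rz": 0,"fingers": 1}
    - {"x": -215,"y": 17,"z": -35,"rx": 0,"ry": 0,"rz": 0,"fingers": 1}
    - {"x": -222,"y": 17,"z": -5,"rx": 0,"ry": 0,"rz": 0,"fingers": 1}
    - {"x": -222,"y": 17,"z": 20,"rx": 0,"ry": 0,"rz": 0,"fingers": 1}
    - {"x": -222,"y": 17,"z": 30,"rx": 0,"ry": 0,"rz": 0,"fingers": 1}
    - {"x": -222,"y": 17,"z": 30,"rx": 0,"ry": 0,"rz": 0,"fingers": 1}
    - {"x": -222,"y": 17,"z": 30,"rx": 0,"ry": 0,"rz": 0,"fingers": 1}

```text
time_s: 23.18
tool_pos: [0.4705, 0.0069, 0.0422]
tool_rot: [179.9, -0.1, 26.3]
force: [-0.4, 0.3, -0.9]
grip_width: 0.0458
grasp_force: 20.0
```

```bash
python3 - <<'E'
from h import *
c=vision.read_camera("side"); d=vision.read_camera("scene")
print(sensors.get_obs()["tool_pos"].round(4))
s=c["image"][250:340,290:395]; w=d["image"][190:280,250:355]
cv2.imwrite("pics/p3.png",np.hstack([cv2.resize(x,(400,340),interpolation=cv2.INTER_CUBIC) for x in(s,w)])[:,:,::-1])
E
```

```text
[0.4704 0.0068 0.042 ]
```

View pics/p3.png

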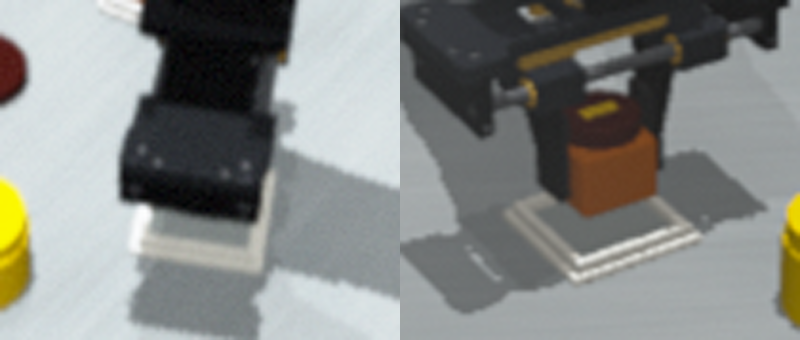

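The square jar is upright above its nest, with its sides parallel to the rim. I lower it.

>>> drive_tool:
  moves:
    - {"x": 0,"y": 0,"z": 8,"rx": 0,"ry": 0,"rz": 0,"fingers": 1}
    - {"x": 0,"y": 0,"z": 14,"rx": 0,"ry": 0,"rz": 0,"fingers": 1}
    - {"x": 0,"y": 0,"z": 17,"rx": 0,"ry": 0,"rz": 0,"fingers": 1}
    - {"x": 0,"y": 0,"z": 19,"rx": 0,"ry": 0,"rz": 0,"fingers": 1}
    - {"x": 0,"y": 0,"z": 20,"rx": 0,"ry": 0,"rz": 0,"fingers": 1}
    - {"x": 0,"y": 0,"z": 21,"rx": 0,"ry": 0,"rz": 0,"fingers": 1}
    - {"x": 0,"y": 0,"z": 21.5,"rx": 0,"ry": 0,"rz": 0,"fingers": 1}
    - {"x": 0,"y": 0,"z": 21.5,"rx": 0,"ry": 0,"rz": 0,"fingers": 1}

```text
time_s: 24.28
tool_pos: [0.4697, 0.0067, 0.0199]
tool_rot: [180.0, 0.0, 26.3]
force: [-2.5, 0.6, 4.6]
grip_width: 0.0456
grasp_force: 20.0
```

>>> drive_tool:
  moves:
    - {"x": 0,"y": 0,"z": 0,"rx": 0,"ry": 0,"rz": 0,"fingers": -0.2}
    - {"x": 0,"y": 0,"z": 0,"rx": 0,"ry": 0,"rz": 0,"fingers": -0.5}
    - {"x": 0,"y": 0,"z": 0,"rx": 0,"ry": 0,"rz": 0,"fingers": -0.5}
    - {"x": 0,"y": 0,"z": -10,"rx": 0,"ry": 0,"rz": 0,"fingers": -0.5}
    - {"x": 0,"y": 0,"z": -35,"rx": 0,"ry": 0,"rz": 0,"fingers": -0.6}
    - {"x": 0,"y": 0,"z": -80,"rx": 0,"ry": 0,"rz": 0,"fingers": -1}
    - {"x": 5,"y": 0,"z": -125,"rx": 0,"ry": 0,"rz": 0,"fingers": -1}
    - {"x": 30,"y": 0,"z": -170,"rx": 0,"ry": 0,"rz": 0,"fingers": -1}
    - {"x": 65,"y": 0,"z": -205,"rx": 0,"ry": 0,"rz": 0,"fingers": -1}
    - {"x": 105,"y": 0,"z": -230,"rx": 0,"ry": 0,"rz": 0,"fingers": -1}
    - {"x": 135,"y": 0,"z": -240,"rx": 0,"ry": 0,"rz": 0,"fingers": -1}
    - {"x": 145,"y": 0,"z": -240,"rx": 0,"ry": 0,"rz": 0,"fingers": -1}
    - {"x": 145,"y": 0,"z": -240,"rx": 0,"ry": 0,"rz": 0,"fingers": -1}
    - {"x": 145,"y": 0,"z": -240,"rx": 0,"ry": 0,"rz": 0,"fingers": -1}

```text
time_s: 26.02
tool_pos: [0.5985, 0.0703, 0.2591]
tool_rot: [180.0, 0.1, 26.3]
force: [-0.9, -0.1, -0.0]
grip_width: 0.0873
grasp_force: 0.0
```

```bash
python3 - <<'E'
from h import *
lid(.055)
b=vision.read_camera("scene"); print("loose lid",plane(b,308,303,.01).round(3),"ring",plane(b,434,262,.005).round(3))
c=vision.read_camera("wrist"); cv2.imwrite("pics/w5.png",c["image"][:,:,::-1])
x,y=[int(t) for t in proj(c,[.663,.121,.055])]; h=cv2.cvtColor(c["image"],cv2.COLOR_RGB2HSV).astype(int)
m=(((h[...,0]<18)|(h[...,0]>170))&(h[...,1]>80)).astype(np.uint8); m[290:]=0
n,l,s,ce=cv2.connectedComponentsWithStats(m); i=l[y,x]; P=cv2.findContours((l==i).astype(np.uint8),0,2)[0][0]
print(s[i],(x,y))
for z in(.043,):
    G=np.array([plane(c,*q,z)[:2]*1000 for q in P[:,0].astype(float)],np.float32); print(cv2.minEnclosingCircle(G))
E
```

```text
wrist [296.8 134.5] 415 on plane [663.8 120.9  55. ]
scene [373.4 279. ] 130 on plane [654.1 120.7  55. ]
side [245.2 279.6] 67 on plane [663.1 119.4  55. ]
tri [661.9 120.4  59. ] gap 2.0 tcp [598.9  70.2 259.5]
loose lid [0.654 0.005 0.01 ] ring [0.544 0.261 0.005]
[     0      0    640    480 299986] (296, 135)
((430.77301025390625, -23.981294631958008), 491.9132385253906)
```

View pics/w5.png

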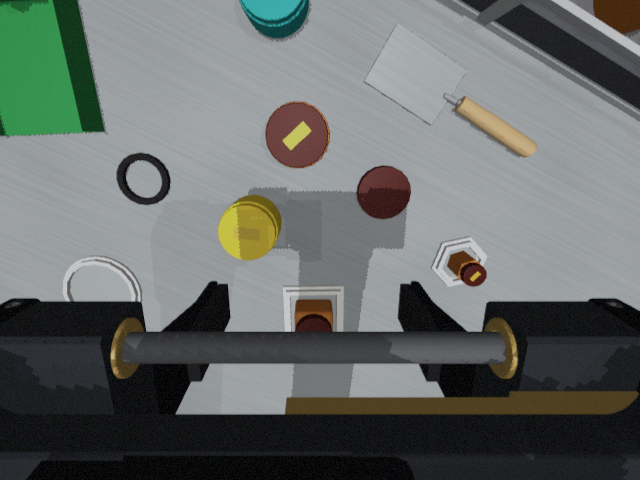

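All 14 pictures are used, so the remaining checks are numeric. The last one shows the large jar alone at (297,135), the square sitting in its nest at (314,305), and the hex at (460,262). The fingers' path at columns 242–352 is clear of the loose lid at (384,192) and the spatula. I approach the large jar at (664,121).

>>> drive_tool:
  moves:
    - {"x": 40,"y": -8,"z": 0,"rx": 0,"ry": 0,"rz": 0,"fingers": -1}
    - {"x": 72,"y": -13,"z": 10,"rx": 0,"ry": 0,"rz": 0,"fingers": -1}
    - {"x": 80,"y": -15,"z": 40,"rx": 0,"ry": 0,"rz": 0,"fingers": -1}
    - {"x": 80,"y": -15,"z": 80,"rx": 0,"ry": 0,"rz": 0,"fingers": -1}
    - {"x": 80,"y": -15,"z": 120,"rx": 0,"ry": 0,"rz": 0,"fingers": -1}
    - {"x": 80,"y": -15,"z": 155,"rx": 0,"ry": 0,"rz": 0,"fingers": -1}
    - {"x": 80,"y": -15,"z": 165,"rx": 0,"ry": 0,"rz": 0,"fingers": -1}
    - {"x": 80,"y": -15,"z": 170,"rx": 0,"ry": 0,"rz": 0,"fingers": -1}
    - {"x": 80,"y": -15,"z": 170,"rx": 0,"ry": 0,"rz": 0,"fingers": -1}

```text
time_s: 27.4
tool_pos: [0.6653, 0.12, 0.0908]
tool_rot: [180.0, -0.1, 26.3]
force: [0.5, 0.3, 0.1]
grip_width: 0.0869
grasp_force: 0.0
```

>>> drive_tool:
  moves:
    - {"x": -1,"y": -1.5,"z": 15,"rx": 0,"ry": 0,"rz": 0,"fingers": -1}
    - {"x": -1,"y": -1.5,"z": 35,"rx": 0,"ry": 0,"rz": 0,"fingers": -1}
    - {"x": -1,"y": -1.5,"z": 55,"rx": 0,"ry": 0,"rz": 0,"fingers": -1}
    - {"x": -1,"y": -1.5,"z": 66,"rx": 0,"ry": 0,"rz": 0,"fingers": -1}
    - {"x": -1,"y": -1.5,"z": 71,"rx": 0,"ry": 0,"rz": 0,"fingers": -1}
    - {"x": -1,"y": -1.5,"z": 72,"rx": 0,"ry": 0,"rz": 0,"fingers": -1}
    - {"x": -1,"y": -1.5,"z": 72,"rx": 0,"ry": 0,"rz": 0,"fingers": -1}

```text
time_s: 28.28
tool_pos: [0.6635, 0.1209, 0.0181]
tool_rot: [180.0, -0.1, 26.3]
force: [-0.7, -0.8, -0.8]
grip_width: 0.0869
grasp_force: 0.0
```

>>> drive_tool:
  moves:
    - {"x": 0,"y": 0,"z": 0,"rx": 0,"ry": 0,"rz": 0,"fingers": -0.8}
    - {"x": 0,"y": 0,"z": 0,"rx": 0,"ry": 0,"rz": 0,"fingers": -0.6}
    - {"x": 0,"y": 0,"z": 0,"rx": 0,"ry": 0,"rz": 0,"fingers": -0.4}
    - {"x": 0,"y": 0,"z": 0,"rx": 0,"ry": 0,"rz": 0,"fingers": 0.5}
    - {"x": 0,"y": 0,"z": 0,"rx": 0,"ry": 0,"rz": 0,"fingers": 1}
    - {"x": 0,"y": 0,"z": 0,"rx": 0,"ry": 0,"rz": 0,"fingers": 1}
    - {"x": 0,"y": 0,"z": 0,"rx": 0,"ry": 0,"rz": 0,"fingers": 1}
  force: 28

```text
time_s: 29.15
tool_pos: [0.6632, 0.1207, 0.0177]
tool_rot: [180.0, -0.0, 26.3]
force: [0.5, -1.1, 2.2]
grip_width: 0.0651
grasp_force: 28.0
```

>>> drive_tool:
  moves:
    - {"x": 0,"y": 0,"z": -10,"rx": 0,"ry": 0,"rz": 0,"fingers": 1}
    - {"x": 0,"y": 0,"z": -35,"rx": 0,"ry": 0,"rz": 0,"fingers": 1}
    - {"x": 0,"y": 0,"z": -70,"rx": 0,"ry": 0,"rz": 0,"fingers": 1}
    - {"x": -7,"y": -9,"z": -95,"rx": 0,"ry": 0,"rz": 0,"fingers": 1}
    - {"x": -25,"y": -33,"z": -100,"rx": 0,"ry": 0,"rz": 0,"fingers": 1}
    - {"x": -49,"y": -65,"z": -100,"rx": 0,"ry": 0,"rz": 0,"fingers": 1}
    - {"x": -73,"y": -97,"z": -100,"rx": 0,"ry": 0,"rz": 0,"fingers": 1}
    - {"x": -97,"y": -129,"z": -100,"rx": 0,"ry": 0,"rz": 0,"fingers": 1}
    - {"x": -121,"y": -161,"z": -100,"rx": 0,"ry": 0,"rz": 0,"fingers": 1}
    - {"x": -145,"y": -193,"z": -100,"rx": 0,"ry": 0,"rz": 0,"fingers": 1}
    - {"x": -169,"y": -225,"z": -100,"rx": 0,"ry": 0,"rz": 0,"fingers": 1}
    - {"x": -185,"y": -246,"z": -90,"rx": 0,"ry": 0,"rz": 0,"fingers": 1}
    - {"x": -192,"y": -256,"z": -70,"rx": 0,"ry": 0,"rz": 0,"fingers": 1}
    - {"x": -192,"y": -256,"z": -45,"rx": 0,"ry": 0,"rz": 0,"fingers": 1}
    - {"x": -192,"y": -256,"z": -30,"rx": 0,"ry": 0,"rz": 0,"fingers": 1}
    - {"x": -192,"y": -256,"z": -25,"rx": 0,"ry": 0,"rz": 0,"fingers": 1}
    - {"x": -192,"y": -256,"z": -25,"rx": 0,"ry": 0,"rz": 0,"fingers": 1}
    - {"x": -192,"y": -256,"z": -25,"rx": 0,"ry": 0,"rz": 0,"fingers": 1}

```text
time_s: 31.4
tool_pos: [0.3782, 0.2656, 0.0432]
tool_rot: [180.0, -0.1, 26.3]
force: [-0.5, -0.5, -2.3]
grip_width: 0.0655
grasp_force: 28.0
```

```bash
python3 - <<'E'
from h import *
o=sensors.get_obs(); print(o["tool_pos"].round(4),o["qpos"].round(1))
top=o["tool_pos"][2]-.018+.055
lid(top,(o["tool_pos"][0],o["tool_pos"][1]),r=16)
E
```

```text
[0.3782 0.2656 0.0432] [  20.5   15.5  -63.4  119.1   17.    55.  -115.8]
wrist [304.4 364.4] 582 on plane [371.  266.3  80.2]
scene [420. 189.] 22 on plane [381.3 264.8  80.2]
side no tag
tri [369.3 266.5  75.3] gap 2.0 tcp [378.  265.3  43. ]
```

The scene tag puts the lid within about 2 mm of the nest centre, allowing for that camera's usual bias (the wrist "tag" is the gold bar). I lower.

>>> drive_tool:
  moves:
    - {"x": -1.5,"y": 0,"z": 8,"rx": 0,"ry": 0,"rz": 0,"fingers": 1}
    - {"x": -1.5,"y": 0,"z": 14,"rx": 0,"ry": 0,"rz": 0,"fingers": 1}
    - {"x": -1.5,"y": 0,"z": 17,"rx": 0,"ry": 0,"rz": 0,"fingers": 1}
    - {"x": -1.5,"y": 0,"z": 19,"rx": 0,"ry": 0,"rz": 0,"fingers": 1}
    - {"x": -1.5,"y": 0,"z": 20,"rx": 0,"ry": 0,"rz": 0,"fingers": 1}
    - {"x": -1.5,"y": 0,"z": 20.5,"rx": 0,"ry": 0,"rz": 0,"fingers": 1}
    - {"x": -1.5,"y": 0,"z": 20.5,"rx": 0,"ry": 0,"rz": 0,"fingers": 1}

```text
time_s: 32.42
tool_pos: [0.3763, 0.2646, 0.0221]
tool_rot: [180.0, -0.0, 26.3]
force: [0.3, -0.1, -2.1]
grip_width: 0.0657
grasp_force: 28.0
```

>>> drive_tool:
  moves:
    - {"x": 0,"y": 0,"z": 0.5,"rx": 0,"ry": 0,"rz": 0,"fingers": 1}
    - {"x": 0,"y": 0,"z": 1,"rx": 0,"ry": 0,"rz": 0,"fingers": 1}
    - {"x": 0,"y": 0,"z": 1,"rx": 0,"ry": 0,"rz": 0,"fingers": 1}
    - {"x": 0,"y": 0,"z": 1,"rx": 0,"ry": 0,"rz": 0,"fingers": 1}

```text
time_s: 32.92
tool_pos: [0.3764, 0.2646, 0.0216]
tool_rot: [180.0, 0.0, 26.3]
force: [-2.3, -1.6, 4.0]
grip_width: 0.0658
grasp_force: 28.0
```

>>> drive_tool:
  moves:
    - {"x": 0,"y": 0,"z": 0,"rx": 0,"ry": 0,"rz": 0,"fingers": -0.7}
    - {"x": 0,"y": 0,"z": 0,"rx": 0,"ry": 0,"rz": 0,"fingers": -1}
    - {"x": 0,"y": 0,"z": 0,"rx": 0,"ry": 0,"rz": 0,"fingers": -1}
    - {"x": 0,"y": 0,"z": 0,"rx": 0,"ry": 0,"rz": 0,"fingers": -1}
    - {"x": 0,"y": 0,"z": -10,"rx": 0,"ry": 0,"rz": 0,"fingers": -1}
    - {"x": 0,"y": 0,"z": -30,"rx": 0,"ry": 0,"rz": 0,"fingers": -1}
    - {"x": 0,"y": 0,"z": -70,"rx": 0,"ry": 0,"rz": 0,"fingers": -1}
    - {"x": 0,"y": 0,"z": -120,"rx": 0,"ry": 0,"rz": 0,"fingers": -1}
    - {"x": 0,"y": 20,"z": -170,"rx": 0,"ry": 0,"rz": 0,"fingers": -1}
    - {"x": 0,"y": 60,"z": -220,"rx": 0,"ry": 0,"rz": 0,"fingers": -1}
    - {"x": 0,"y": 100,"z": -260,"rx": 0,"ry": 0,"rz": 0,"fingers": -1}
    - {"x": 0,"y": 140,"z": -300,"rx": 0,"ry": 0,"rz": 0,"fingers": -1}
    - {"x": 0,"y": 175,"z": -330,"rx": 0,"ry": 0,"rz": 0,"fingers": -1}
    - {"x": 0,"y": 185,"z": -340,"rx": 0,"ry": 0,"rz": 0,"fingers": -1}
    - {"x": 0,"y": 185,"z": -340,"rx": 0,"ry": 0,"rz": 0,"fingers": -1}
    - {"x": 0,"y": 185,"z": -340,"rx": 0,"ry": 0,"rz": 0,"fingers": -1}

```text
time_s: 34.92
tool_pos: [0.457, 0.1006, 0.36]
tool_rot: [-180.0, 0.1, 26.5]
force: [-0.9, 0.0, -0.4]
grip_width: 0.087
grasp_force: 0.0
```

```bash
python3 - <<'E'
from h import *
print(sensors.get_obs()["tool_pos"].round(3))
J=dict(large=(.3772,.2648,.059,7),square=(.4702,.0074,.054,7),small=(.423,-.2715,.052,7),hex=(.6155,-.1245,.049,6))
cs={n:vision.read_camera(n) for n in("wrist","scene","side")}
for k,(x,y,z,r) in J.items():
    ob=[]
    for n,c in cs.items():
        u,v=proj(c,[x,y,z]); R=int(r*(1.5 if n!="side" else 1.3))
        if not(R<u<640-R and R<v<(285 if n=="wrist" else 480-R)): continue
        x0,y0=int(u)-R,int(v)-R; h=cv2.cvtColor(c["image"][y0:y0+2*R+1,x0:x0+2*R+1],cv2.COLOR_RGB2HSV).astype(int)
        t=np.argwhere((h[...,0]>17)&(h[...,0]<36)&(h[...,1]>110)&(h[...,2]>110))
        if len(t)<4: print(k,n,"-"); continue
        q=t.mean(0)[::-1]+[x0,y0]; ob.append((c,*q)); print(k,n,len(t),"off plane mm",((plane(c,*q,z)-[x,y,z])*1000).round(1)[:2])
    if len(ob)>1: X,e=tri(ob); print("   tri off",((X-[x,y,z])*1000).round(1),"gap",round(e*1000,1))
E
```

```text
[0.457 0.101 0.36 ]
large wrist 212 off plane mm [-0.8  0.4]
large scene 49 off plane mm [ 0.9 -0.4]
large side 129 off plane mm [-1.3 -1.3]
   tri off [-0.9 -0.3 -0.3] gap 1.1
square wrist 90 off plane mm [ 0.3 -0.7]
square scene 20 off plane mm [ 0.5 -0.5]
square side 32 off plane mm [-0.7 -0.9]
   tri off [-0.2 -0.8 -0.4] gap 0.5
small scene 23 off plane mm [ 0.3 -0.7]
small side 19 off plane mm [-0.9 -1.6]
   tri off [-0.8 -1.2 -0.3] gap 0.5
hex wrist 52 off plane mm [ 0.8 -1.2]
hex scene 17 off plane mm [-0.2 -0. ]
hex side 12 off plane mm [-1.  -0.9]
   tri off [-0.1 -0.7  0.1] gap 1.0
```

All four lids sit within about 1.5 mm of their nest centres and at their seated heights to within 0.5 mm. The arm is clear, so I hand in.

```bash
python3 -c "
from cell import workorder
print(workorder.sign_off())"
```

```text
the job is handed in; nothing more can be done
None
```

The stack is apart and all four jars stand upright in their own nests; at about 35 s the cameras put each within about 1.5 mm of its nest centre and at seated height, and the job is handed in.

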